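# Set the blue pleat-gauge stop to its orange tab

### The job

On the dye-workshop table lie two white pleat gauges, one with a stiff blue stop and one with a stiff yellow stop. Nudge the blue stop along its track until its black centre line is level with the black line of the orange tab on the same gauge, without pushing it past the tab. Leave the yellow gauge's stop as it is set and let go of everything at the end.

Things in the scene. Friction and masses are not known exactly. Their poses are not given: they have to be found in the camera images.
- blue_pointer (a point): Centre of the top of the blue stop, on its black centre line, 76 mm above the table. The stop is an upright block 40 mm along the track, 40 mm across, 45 mm high. Its y axis runs along the track towards the tab, the way to push; z up. Stiff: 7 to 12 N to slide; stays where left, no spring, no coasting. Starts 70 to 190 mm short of the tab and can slide past it.
- blue_gauge: Fixed white wooden bar 380 x 80 x 18 mm with a 30 mm wide aluminium track along its middle and black ticks on its +x side. Origin: centre of its underside, 6 mm above the table; y along the track. Track top: 30 mm above the table. Behind the stop (its -y side) at least 65 mm of clear track. A low blue nib at the stop's foot, 8 mm out on the +x side, carries its centre line to the ticks.
- blue_mark (a point): Middle of the top of the orange tab on the blue stop's gauge: 26 mm across the track, 16 mm along it, overhanging the edge, a black line across its middle; 32 mm above the table, 43 mm to the +x side of the track's centre. Axes parallel to the blue stop's. The stop slides past beside it. In line when blue_pointer and blue_mark are at the same place along y.
- yellow_pointer (a point): Centre of the top of the yellow stop on the other gauge; same size, stiffness and axes as the blue one. That gauge lies roughly parallel, about 130 mm from the blue one centre to centre, on its robot side or its far side, and has an orange tab of its own, not to be used. This stop must stay where it is.

How it is judged (in metres and radians):
At the end, for the whole second after the job is handed in: The blue stop's centre line is level with its orange tab's line, within 12 mm along the track either way; the yellow stop is within 10 mm of where it started (y of blue_pointer in the frame of blue_mark between -0.012 and 0.012 m and distance of yellow_pointer from where it was at the start of the episode below 0.01 m); the robot touches nothing.
It fails at once if the blue stop is pushed more than 12 mm past its orange tab (y of blue_pointer in the frame of blue_mark above 0.012 m).
It fails at once if the yellow stop is moved by more than 10 mm (distance of yellow_pointer from where it was at the start of the episode above 0.01 m).
It also fails if it takes over 35 s, if anything falls off the work surface, if the arm or the gripper's body presses on something with over 40 N, if the wrist force passes 120 N, or if a joint passes its speed limit or range.

### The arm

A 6-joint arm with a two-finger parallel gripper is mounted at the origin on the work surface. World frame = base frame: x ahead of the robot, y to its left, z up, the work surface at z = 0. Lengths are in mm, angles in degrees, forces in N, time in s.
With the tool pointing down it reaches from about 300 to 850 mm from the base axis. Payload 4.2 kg.
Tool frame: the origin (TCP) lies at the very end of the fingers, on their centre line; the grasp point (between the pads) lies 19 mm behind it (hold_point_z is the z of the grasp point in the tool frame, in mm); z points along the fingers, y is the direction in which the jaws open and shut (so a half turn about z gives the same grasp; the last joint's range is limited). The gripper opens to 91 mm and grips with 3 to 60 N. Pads are 32 mm wide; open, the fingers measure 118 mm over their backs; the gripper's body (76 mm by 178 mm) begins 60 mm behind the grasp point.
Start: joints at [65.604, 18.312, 89.639, -0, 72.044, -1.146], TCP at [226.987, 528.318, 213.976] pointing down, gripper open.
Joint ranges: [-177.97, 177.97], [-48.28, 115.42], [12.27, 149.76], [-77.06, 257.06], [2.81, 150.46], [-146.56, 146.56]. Speed limits (degrees/s): [147.25, 147.25, 180, 180, 180, 180].

### API

Orientations are given as [roll, pitch, yaw] about the fixed x, y, z axes, in that order (R = Rz(yaw) Ry(pitch) Rx(roll)).
In Python, from workcell import state, grab_frame, job_done, hold_point_z gives the robot as it stands. The module is installed in compiled form; this text tells all that it offers.
- The arm moves only by the shell command python3 -m creep 'ROWS' [FORCE]. ROWS is JSON, a list of rows, each a list of 7 numbers: the closure, from 0 (fully open) to 1 (shut), then the shift along the tool's x, y, z in mm, then the turn, a rotation vector about the tool's x, y, z in degrees. A call has 1 to 5 rows; each row shifts and turns the commanded pose from where the row before left it, along the tool's axes as they then stand; what a row does not reach is not made up. A row lasts 1/8 s, in which the tool goes at most 62.5 mm and 10.7 degrees, less where a joint would pass 70% of its speed; a pose out of reach is approached as far as the arm can. A call is refused whole if a number of a shift passes 62.5 or a number of a turn 10.7, either way. A call with a gripper value outside its range is refused whole. The fingers move at their own pace and stop on an object; FORCE is the grip in N (left out, the last holds). Time passes only in rows, so rows that do not move let the fingers close. It gives the time, the measured TCP pose, the force and the opening at its end, in the units of the state.
- state(): the state, without advancing time (a new reading comes with each control period).
- grab_frame(name): name is "scene" or "top" or "wrist"; returns a dict with "frame" (420x560x3 uint8, red, green, blue), "fx", "fy", "cx", "cy" (pixels), "k1" (the pictures are not rectified: a ray, as slopes to the right and down, at radius r is drawn at 1 + k1 r^2 times it, then the intrinsics apply), "view" (4x4, takes a point from world to camera coordinates). Camera axes: x right, y down, z forward; pixel columns grow to the right and rows downward; lengths in mm; the calibration is good to about 2 mm. A picture is of the moment at which its call begins. There is no depth.
- job_done(): hands the job in, once; it reports no verdict.
The state is a dict: "time_s": time; "qpos": joint angles; "qvel": joint speeds; "effort": joint torques, N m; "ee_pos": TCP position; "ee_rot": TCP orientation; "force": force on the tool from outside, world axes, zero at the start; "torque": the same for the moment, N m; "gripper_width": finger opening in mm.
Only numpy, scipy, OpenCV 4.12 (cv2) and the standard library are available. Lean on these libraries where they do the work, as an engineer would, in place of code of your own. Each camera call takes 0.05 s, during which the arm holds its last target.

## Working session

There is one attempt and no reset: what is moved stays moved. The work goes in short steps, Python scripts to look and compute and a shell command to move; the robot and the scene stay as the last step left them, time stands still between calls to the robot, and variables do not carry over. Pictures are saved under pics/ and viewed, and the job is handed in when it is done.

```bash
mkdir -p pics
cat > h.py <<'E'
import numpy as np, cv2, json
from workcell import state, grab_frame, job_done, hold_point_z
def snap(n,tag):
    f=grab_frame(n); cv2.imwrite(f'pics/{tag}.png',cv2.cvtColor(f['frame'],cv2.COLOR_RGB2BGR)); return f
def ray(f,u,v):
    K=np.array([[f['fx'],0,f['cx']],[0,f['fy'],f['cy']],[0,0,1.]])
    p=cv2.undistortPoints(np.array([[[u,v]]],float),K,np.array([f['k1'],0,0,0.]))[0,0]
    V=np.array(f['view']);R=V[:3,:3];t=V[:3,3]
    return -R.T@t, R.T@np.array([p[0],p[1],1])
def onz(f,u,v,z):
    o,d=ray(f,u,v); return o+d*(z-o[2])/d[2]
E
python3 - <<'E'
from h import *
s=state();print({k:np.round(v,2).tolist() for k,v in s.items()},hold_point_z)
for n in['scene','top','wrist']:
    f=snap(n,n+'0');print(n,f['fx'],f['k1'],np.round(f['view'],2).tolist())
E
```

```text
{'time_s': 0.0, 'qpos': [65.6, 18.35, 89.71, -0.0, 72.04, -1.15], 'qvel': [-0.08, 0.08, -0.03, -0.06, 0.05, 0.09], 'effort': [0.0, -41.25, -23.2, 0.07, 0.05, -0.0], 'ee_pos': [226.77, 527.83, 213.13], 'ee_rot': [-179.9, -0.0, 156.75], 'force': [-0.31, 0.41, -1.38], 'torque': [0.03, 0.02, -0.01], 'gripper_width': 91.13} -18.8
scene 496.06823227279557 -0.008593819432376157 [[-0.88, 0.47, 0.01, 536.56], [0.37, 0.71, -0.6, -148.28], [-0.29, -0.52, -0.8, 881.17], [0.0, 0.0, 0.0, 1.0]]
top 440.5718083475249 -0.12251741632607932 [[0.0, -1.0, 0.03, -29.7], [-0.99, -0.01, -0.16, 606.64], [0.16, -0.03, -0.99, 617.67], [0.0, 0.0, 0.0, 1.0]]
wrist 307.6275664560571 0.0015108508777521398 [[0.39, 0.92, -0.0, -574.14], [0.88, -0.38, 0.29, -34.12], [0.27, -0.12, -0.96, 394.22], [0.0, 0.0, 0.0, 1.0]]
```

View pics/top0.png

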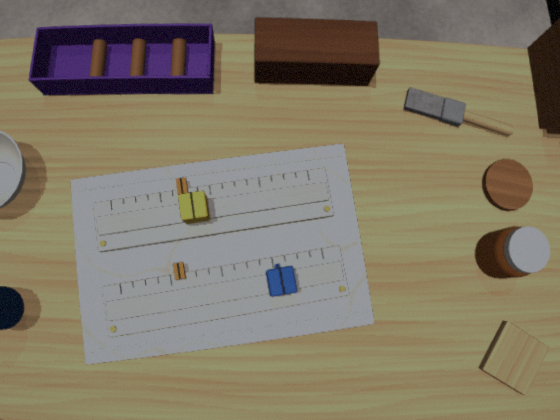

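View pics/scene0.png

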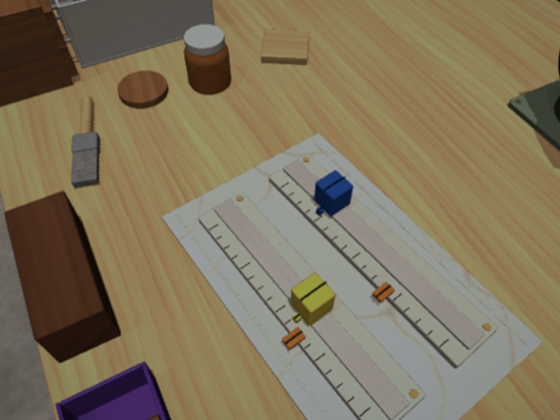

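View pics/wrist0.png

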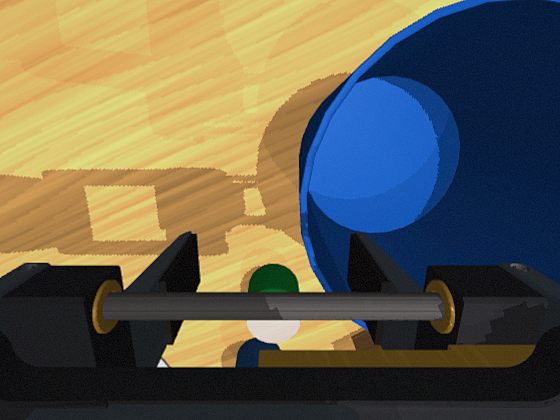

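The top view shows the blue stop at (282,281) with its tab at (180,271). The yellow stop is at (194,207), further from the robot. The push runs to image left, roughly world +y. The wrist view shows only a blue bowl or cup.

```bash
cat > m.py <<'E'
from h import *
def blobs(f,lo,hi,amin):
    h=cv2.cvtColor(f['frame'],cv2.COLOR_RGB2HSV)
    m=cv2.inRange(h,np.array(lo),np.array(hi)); n,l,s,c=cv2.connectedComponentsWithStats(m)
    return [(np.round(c[i],1).tolist(),s[i].tolist()) for i in range(1,n) if s[i][4]>amin]
E
python3 - <<'E'
from m import *
for n in['top','scene']:
    f=grab_frame(n);print(n)
    print('blue',blobs(f,(105,150,40),(125,255,255),60))
    print('yel',blobs(f,(25,160,80),(33,255,255),60))
    print('or',blobs(f,(5,170,120),(16,255,255),15))
    g=cv2.cvtColor(f['frame'],cv2.COLOR_RGB2BGR)
    bx=[(262,255,45,50),(165,250,45,40)] if n=='top' else [(305,165,55,60),(365,275,45,40)]
    ims=[cv2.resize(g[y:y+h,x:x+w],(400,400*h//w),interpolation=cv2.INTER_NEAREST) for x,y,w,h in bx]
    H=max(i.shape[0] for i in ims)
    cv2.imwrite(f'pics/z_{n}.png',np.hstack([cv2.copyMakeBorder(i,0,H-i.shape[0],0,0,0) for i in ims]))
E
```

```text
top
blue [([274.4, 281.8], [267, 265, 16, 31, 331]), ([288.3, 279.6], [281, 267, 16, 27, 305])]
yel []
or []
scene
blue [([332.4, 193.0], [315, 171, 37, 45, 1124])]
yel [([319.4, 302.1], [301, 288, 33, 25, 73])]
or [([380.3, 288.5], [374, 283, 14, 12, 55]), ([385.4, 293.5], [378, 288, 15, 12, 75]), ([290.7, 334.5], [283, 328, 17, 14, 64]), ([295.1, 340.4], [287, 334, 17, 14, 95])]
```

View pics/z_top.png

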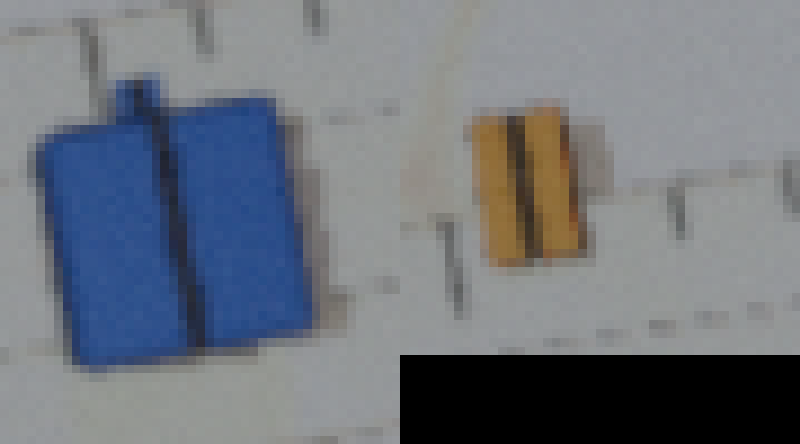

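View pics/z_scene.png

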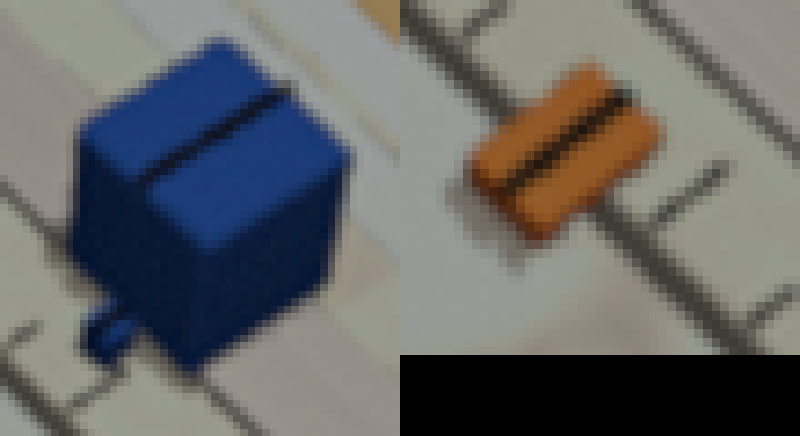

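Run:
```python
from m import *
T=grab_frame('top');S=grab_frame('scene')
P={}
for n,f,a,b in[('top',T,(281.3,280.8),(178.4,270.5)),('scene',S,(334.1,183.2),(383.1,290.6))]:
    s=onz(f,*a,76);m=onz(f,*b,32);d=(m-s)[:2];L=np.hypot(*d)
    # track yaw: y dir u, x dir = rot -90 ; d = 43 x + D u
    D=np.sqrt(L*L-43**2); ang=np.degrees(np.arctan2(d[1],d[0])+np.arctan2(43,D))
    print(n,np.round(s,1),np.round(m,1),'D',D.round(1),'dir',ang.round(2))
for f,a,b in[(T,(113,328),(342,289)),(S,(487,327),(306,160))]:
    p=onz(f,*a,24);q=onz(f,*b,24);print(p.round(1),q.round(1),np.degrees(np.arctan2(*(p-q)[[1,0]])))
# yellow stop, & reach obstacles
print('yellow',onz(T,194,207,76).round(1))
# gold outline edges of bars in scene
```

```text
top [512.4 -42.4  76. ] [528.  111.9  32. ] D 149.1 dir 100.35
scene [514.5 -39.5  76. ] [529.7 114.4  32. ] D 148.6 dir 100.49
[439.2 212.   24. ] [ 500.7 -139.6   24. ] 99.92118684391208
[439.5 214.8  24. ] [ 503.1 -135.1   24. ] 100.29719701722435
yellow [618.3  84.5  76. ]
```

Both views put the stop 149 mm short of the tab, with the track direction at about 100.3°. I'll push with closed fingers, tool x along the track, and start by rotating the tool.

```bash
python3 -m creep '[[1,0,0,0,0,0,10],[1,0,0,0,0,0,10],[1,0,0,0,0,0,10],[1,0,0,0,0,0,10],[1,0,0,0,0,0,10]]' 20; python3 -m creep '[[1,0,0,0,0,0,6.4],[1,0,0,0,0,0,0]]'
cat > go.py <<'E'
import sys
from h import *
from scipy.spatial.transform import Rotation as R
s=state();p=np.array(s['ee_pos']);Q=R.from_euler('xyz',s['ee_rot'],degrees=True).as_matrix()
t=np.array(eval(sys.argv[1]),float)
print('pos',p.round(1),'rot',np.round(s['ee_rot'],2),'force',np.round(s['force'],1),'t',s['time_s'],'shift',(Q.T@(t-p)).round(1))
E
python3 go.py '[524.3,-101,200]'
```

```text
time_s: 0.98
ee_pos: [227.0, 528.3, 213.9]
ee_rot: [-180.0, 0.0, 106.4]
force: [-0.0, -0.5, 0.6]
gripper_width: 44.1
time_s: 1.23
ee_pos: [227.0, 528.3, 213.9]
ee_rot: [180.0, -0.0, 100.4]
force: [-0.5, 0.4, -0.9]
gripper_width: 24.1
pos [227.  528.3 213.9] rot [180.    -0.   100.42] force [-0.5  0.4 -0.9] t 1.225 shift [-672.7  178.5   13.9]
```

```bash
python3 -m creep '[[1,-50,13,0,0,0,0],[1,-50,13,0,0,0,0],[1,-50,13,0,0,0,0],[1,-50,13,0,0,0,0],[1,-50,13,0,0,0,0]]'; python3 -m creep '[[1,-50,13,0,0,0,0],[1,-50,13,0,0,0,0],[1,-50,13,0,0,0,0],[1,-50,13,0,0,0,0],[1,-50,13,0,0,0,0]]';python3 go.py '[524.3,-101,200]'
```

```text
time_s: 1.85
ee_pos: [336.3, 292.6, 214.1]
ee_rot: [180.0, -0.0, 100.5]
force: [0.4, 0.4, -0.4]
gripper_width: 0.8
time_s: 2.48
ee_pos: [445.3, 58.2, 214.2]
ee_rot: [179.9, -0.0, 100.5]
force: [0.7, 0.7, -0.1]
gripper_width: 0.2
pos [445.3  58.2 214.2] rot [ 1.7994e+02 -1.0000e-02  1.0047e+02] force [ 0.7  0.7 -0.1] t 2.475 shift [-170.9   48.7   14.3]
```

```bash
python3 -m creep '[[1,-48,13,0,0,0,0],[1,-48,13,0,0,0,0],[1,-48,13,0,0,0,0],[1,-18,6,0,0,0,0],[1,0,0,0,0,0,0]]'; python3 go.py '[524.3,-101,45]'
python3 - <<'E'
from h import *
snap('top','t1');snap('scene','s1')
E
```

```text
time_s: 3.1
ee_pos: [518.1, -91.7, 213.6]
ee_rot: [-180.0, -0.1, 100.3]
force: [-0.1, -0.1, 0.2]
gripper_width: 0.5
pos [518.1 -91.7 213.6] rot [-1.7997e+02 -6.0000e-02  1.0031e+02] force [-0.1 -0.1  0.2] t 3.1 shift [-10.4   4.5 168.6]
```

View pics/s1.png

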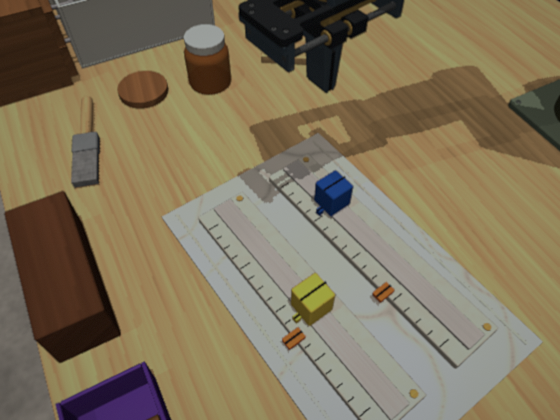

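The closed gripper is above and behind the blue stop, which is still at (333,193). Next I'll centre it on the track and come down.

```bash
python3 -m creep '[[1,-10,4.5,40,0,0,0],[1,0,0,45,0,0,0],[1,0,0,35,0,0,0],[1,0,0,0,0,0,0]]'; python3 go.py '[524.3,-101,45]'
python3 - <<'E'
from h import *
snap('top','t2');f=snap('scene','s2')
E
```

```text
time_s: 3.7
ee_pos: [521.8, -98.5, 92.0]
ee_rot: [-179.7, -0.2, 100.5]
force: [0.7, 0.8, 0.3]
gripper_width: 0.7
pos [521.8 -98.5  92. ] rot [-1.7967e+02 -1.6000e-01  1.0047e+02] force [0.7 0.8 0.3] t 3.7 shift [-3.   2.3 47. ]
```

View pics/s2.png

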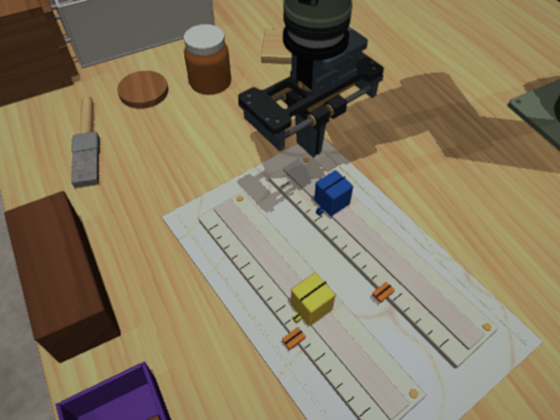

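View pics/t2.png

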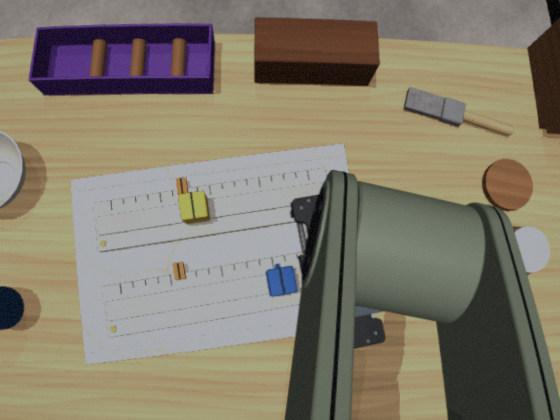

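```bash
python3 -m creep '[[1,0,2,25,0,0,0],[1,0,0,22,0,0,0],[1,0,0,0,0,0,0],[1,12,0,0,0,0,0],[1,12,0,0,0,0,0]]'; python3 go.py '[524.3,-101,45]';python3 -m creep '[[1,15,0,0,0,0,0],[1,15,0,0,0,0,0],[1,15,0,0,0,0,0],[1,15,0,0,0,0,0],[1,0,0,0,0,0,0]]'; python3 go.py '[524.3,-101,45]'
python3 - <<'E'
from h import *
snap('top','t3');f=snap('scene','s3')
E
```

```text
time_s: 4.42
ee_pos: [523.1, -76.7, 48.6]
ee_rot: [179.8, 0.2, 100.4]
force: [1.6, -9.8, 2.1]
gripper_width: 0.1
pos [523.1 -76.7  48.6] rot [1.7981e+02 1.6000e-01 1.0042e+02] force [ 1.6 -9.8  2.1] t 4.425 shift [-24.1  -3.2   3.6]
time_s: 5.05
ee_pos: [512.4, -17.2, 48.5]
ee_rot: [179.8, 0.1, 100.5]
force: [0.9, -3.8, 3.5]
gripper_width: 0.4
pos [512.4 -17.2  48.5] rot [1.7979e+02 1.3000e-01 1.0047e+02] force [ 0.9 -3.8  3.5] t 5.05 shift [-84.6  -3.5   3.7]
```

View pics/s3.png

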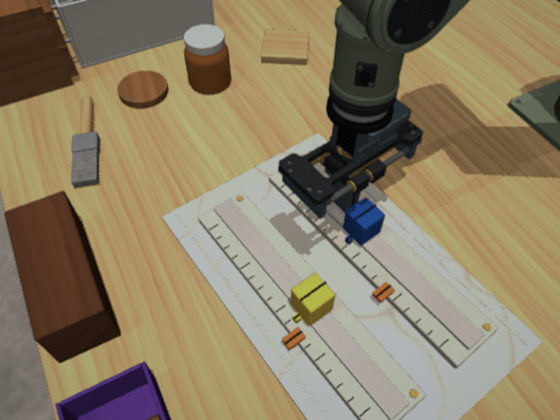

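View pics/t3.png

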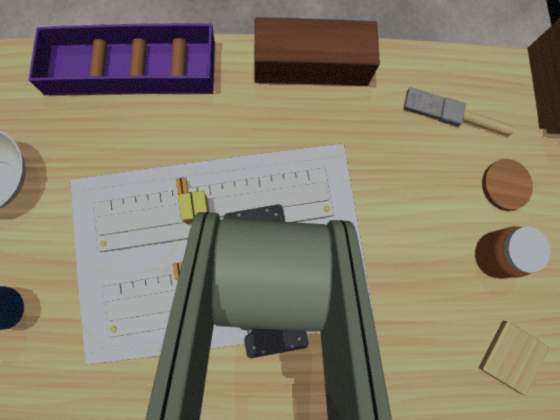

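The scene view shows the stop pushed to about (364,221). The top view is blocked by the arm, so I'll measure from the scene camera.

```bash
cat > z.py <<'E'
import sys,cv2
g=cv2.imread(sys.argv[1]);x,y,w,h=map(int,sys.argv[2].split(','))
cv2.imwrite(sys.argv[3],cv2.resize(g[y:y+h,x:x+w],(w*9,h*9),interpolation=cv2.INTER_NEAREST))
E
python3 z.py pics/s3.png 338,190,60,65 pics/z3.png
```

```text
(no output)
```

View pics/z3.png

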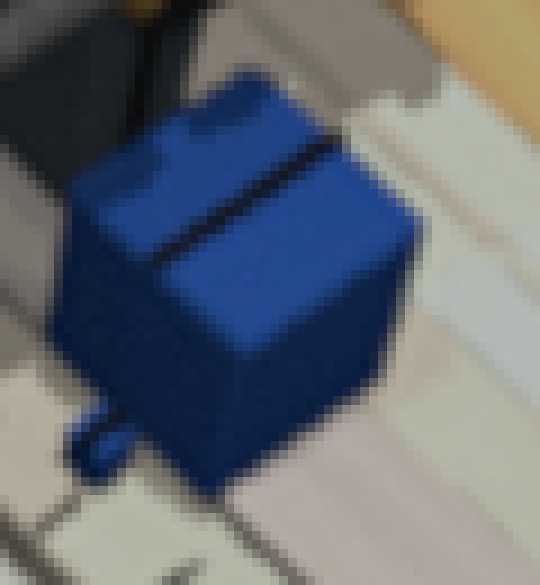

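```bash
cat > d.py <<'E'
import sys
from h import *
f=grab_frame('scene');a=np.radians(100.4);u=np.array([np.cos(a),np.sin(a)])
p=onz(f,*eval(sys.argv[1]),76)[:2];m=onz(f,383.1,290.6,32)[:2]
t=np.array(state()['ee_pos'][:2])
print('stop',p.round(1),'remaining',((m-p)@u).round(1),'tcp->stop',((p-t)@u).round(1),'tcp short by', ((m-t)@u-36).round(1),'t',state()['time_s'])
E
python3 d.py 364.9,211.9
```

```text
stop [503.8  21.9] remaining 86.3 tcp->stop 40.0 tcp short by 90.3 t 5.2
```

```bash
python3 -m creep '[[1,17,0,0,0,0,0],[1,17,0,0,0,0,0],[1,17,0,0,0,0,0],[1,14,0,0,0,0,0],[1,0,0,0,0,0,0]]'
python3 - <<'E'
from h import *
f=snap('scene','s4')
E
python3 z.py pics/s4.png 365,220,60,65 pics/z4.png
```

```text
time_s: 5.82
ee_pos: [500.4, 46.8, 47.7]
ee_rot: [179.9, 0.0, 100.4]
force: [1.3, -3.4, 1.4]
gripper_width: 0.1
```

View pics/z4.png

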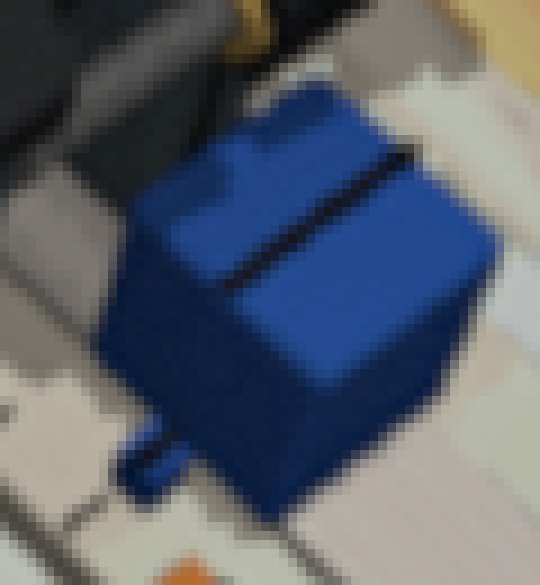

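View pics/s4.png

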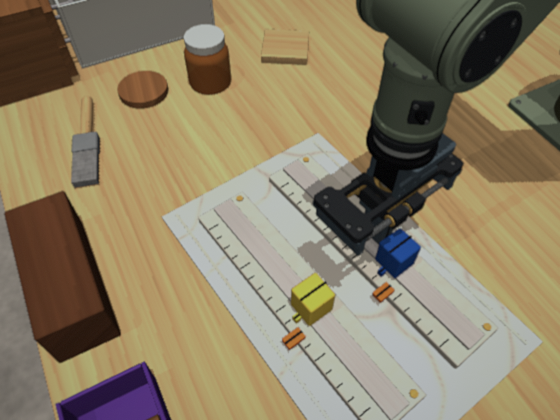

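The stop is now just short of the tab, which is at (383,291), and its line centre is at about (399.7,244.1).

```bash
python3 d.py 399.7,244.1;python3 go.py '[500,60,45]'
```

```text
stop [492.6  85.1] remaining 22.1 tcp->stop 39.1 tcp short by 25.2 t 5.925
pos [500.   46.7  47.3] rot [179.92  -0.   100.35] force [ 1.  -1.9  1. ] t 5.925 shift [13.1  2.4  2.3]
```

```bash
python3 -m creep '[[1,7,0,0,0,0,0],[1,6,0,0,0,0,0],[1,5,0,0,0,0,0],[1,0,0,0,0,0,0]]'
python3 - <<'E'
from h import *
f=snap('scene','s5')
E
python3 z.py pics/s5.png 372,232,60,65 pics/z5.png
```

```text
time_s: 6.42
ee_pos: [496.9, 63.6, 47.3]
ee_rot: [179.9, 0.1, 100.4]
force: [1.2, -4.7, 3.6]
gripper_width: 0.2
```

View pics/z5.png

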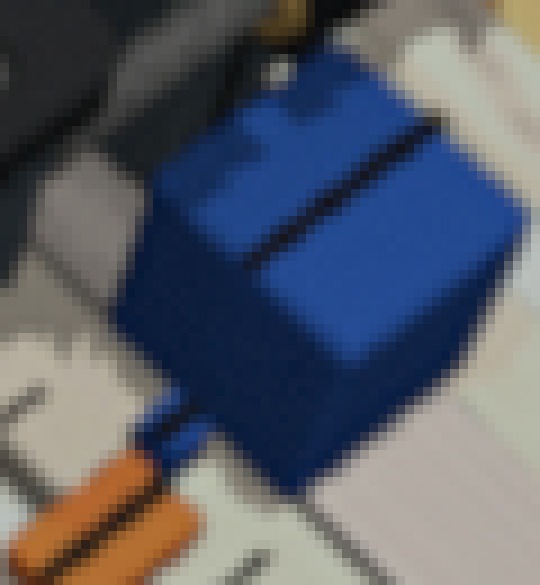

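```bash
python3 d.py 409.4,253.2
```

```text
stop [489.7 101.9] remaining 5.1 tcp->stop 39.0 tcp short by 8.1 t 6.525
```

The nib's line is slightly short of the tab line and the computed gap is 5 mm. I'll nudge 4 mm and then back off.

```bash
python3 -m creep '[[1,2,0,0,0,0,0],[1,2,0,0,0,0,0],[1,0,0,0,0,0,0],[1,0,0,0,0,0,0]]'; python3 -m creep '[[1,-12,0,0,0,0,0],[1,-15,0,0,0,0,0],[1,0,0,-50,0,0,0],[1,0,0,-60,0,0,0],[1,0,0,-40,0,0,0]]'; python3 -m creep '[[1,-50,0,0,0,0,0],[1,-50,0,0,0,0,0],[1,-50,0,0,0,0,0],[1,-50,0,0,0,0,0],[1,0,0,0,0,0,0]]'
python3 - <<'E'
from h import *
f=snap('scene','s6');snap('top','t6')
E
python3 z.py pics/s6.png 372,232,60,65 pics/z6.png;python3 z.py pics/t6.png 150,240,60,60 pics/zt6.png
```

```text
time_s: 7.02
ee_pos: [496.2, 67.2, 47.3]
ee_rot: [179.9, 0.1, 100.4]
force: [2.1, -5.6, 3.8]
gripper_width: 0.2
time_s: 7.65
ee_pos: [500.7, 40.9, 199.3]
ee_rot: [179.9, -0.0, 100.3]
force: [0.5, -0.4, -0.2]
gripper_width: -0.0
time_s: 8.28
ee_pos: [536.0, -158.6, 196.1]
ee_rot: [-179.9, -0.0, 100.1]
force: [0.2, 1.0, -1.0]
gripper_width: 0.4
```

View pics/z6.png

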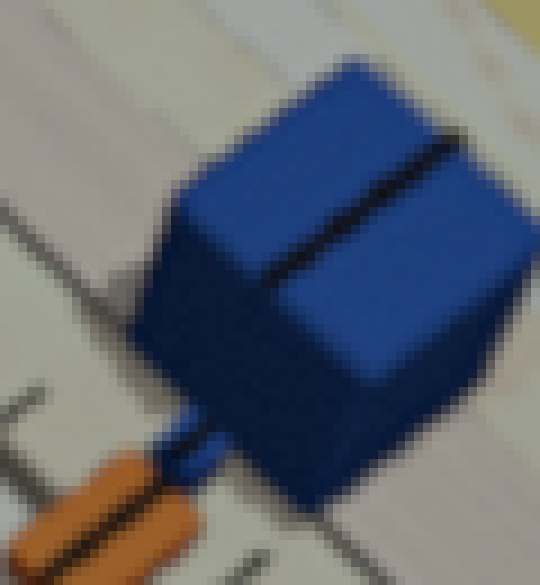

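View pics/zt6.png

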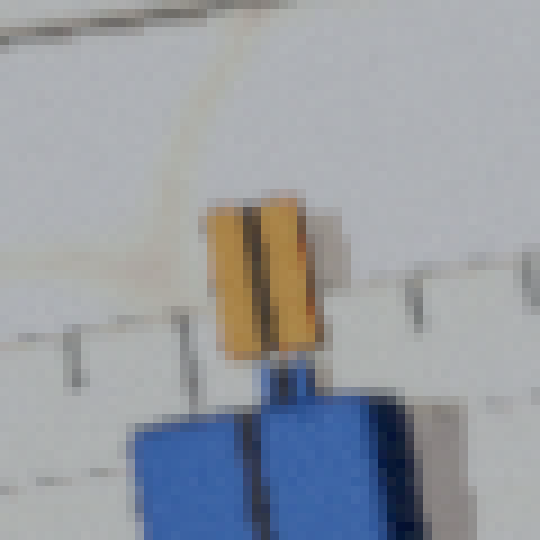

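View pics/t6.png

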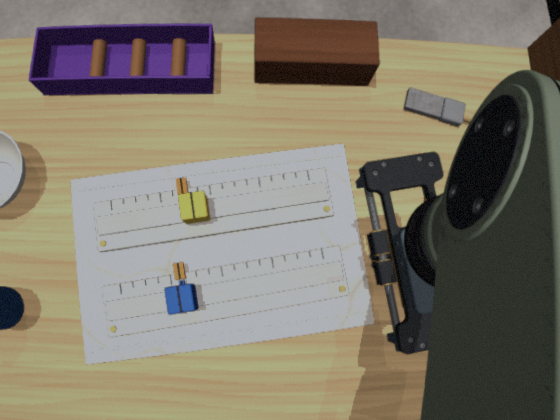

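```bash
python3 d.py 411.8,254.9; python3 z.py pics/t6.png 155,250,60,65 pics/zt6b.png
python3 - <<'E'
import cv2,numpy as np
a=cv2.imread('pics/top0.png').astype(int);b=cv2.imread('pics/t6.png').astype(int)
print('yellow diff',np.abs(a-b)[175:225,170:215].max(), 'control',np.abs(a-b)[30:80,60:200].max())
E
```

```text
stop [488.5 105.4] remaining 1.5 tcp->stop 264.4 tcp short by 229.9 t 8.425
yellow diff 31 control 31
```

View pics/zt6b.png

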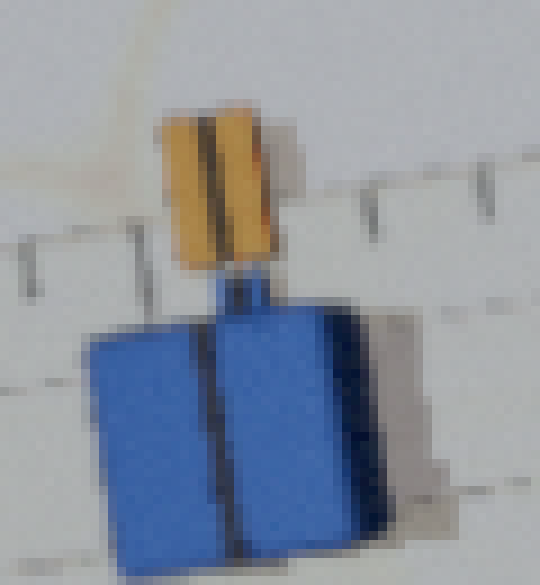

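Run:
```python
from h import *
f=grab_frame('top');a=np.radians(100.4);u=np.array([np.cos(a),np.sin(a)])
print((onz(f,178.4,270.5,32)-onz(f,178.7,298.6,76))[:2]@u)
s=state();print(s['force'],s['qvel'],s['time_s'])
print(job_done())
```

```text
1.5677921880798902
[-0.77310531 -0.1884378  -0.30783944] [ 0.83686229 -0.41231595 -0.15836818 -0.28767576 -0.1466295  -0.02792713] 8.475
the job is handed in; nothing more can be done
None
```

I pushed the blue stop about 147 mm along its track with closed fingers, in ever shorter nudges. I then backed off, lifted clear and handed the job in at about 8.5 s.

- **Blue stop:** the scene and top cameras each put its line about 1.5 mm short of the tab's line, against the allowed 12 mm. By eye, the nib's line in the top view looked about 2 mm short, which agrees.
- **Yellow stop:** the patch of the top picture around it showed no change from the start beyond image noise.
- **Robot:** it was clear of everything, with the force reading near zero.

No check failed. The job reports no verdict, so these are my own measurements.

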